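Pull the tall card and stand it on the inspection easel

TASK

Slide the tall circuit card up out of its leaning slot in the card rack and stand it on the steel inspection easel, component side facing up, its lower edge down on the ledge between the two end stops and its back leaning on the plate. Keep hold of it until it stands on the ledge, then let go. Leave the two short cards in their slots and everything else on the bench where it is.

Things in the scene. Friction and masses are not known exactly. Their poses are not given: they have to be found in the camera images.
- tall_card: The tall circuit card. Origin: middle of lower edge; z up the card, x out of the component side, y along the edge. Green board 120 wide, 4 thick, 150 mm tall over all; aluminium grip strip on the uppermost 24 mm, 10 thick (centred), 100 wide. Chips to 9 mm on +x side. 0.15 to 0.31 kg. Starts in any of the three slots, reaching 30 mm beyond the short cards.
- tall_card_top (a point): Middle of the tall card's top edge (top of its grip strip), 150 mm along z from its origin.
- short_card_a: A short circuit card; origin: middle of its lower edge; z up the card along its face, x square out of the component side, y along the lower edge. Like the tall one but 120 mm tall. Stays in its slot.
- short_card_b: The other short circuit card; origin: middle of its lower edge; z up the card along its face, x square out of the component side, y along the lower edge. Same as the first short card. Stays in its slot.
- rack: Fixed card rack, 190 x 136 x 92 mm high, aluminium sides; origin on the bench under the middle slot, x along the row (about away from the robot). Slots 58 mm apart, floors 26 mm up, leaning 25 deg from vertical, card tops to -x (the robot), component sides up and to +x. Guides at both card edges run 80 mm up the card from the floor; gap 7 mm for the 4 mm board, 124 across for 120.
- slot0 (a point): Floor of the slot nearest the robot, middle.
- slot1 (a point): Floor of the middle slot, middle.
- slot2 (a point): Floor of the farthest slot, middle.
- easel: Fixed steel easel on a white 150 mm base, origin on the bench. Back plate 132 wide leans 25 deg from vertical, top to -x (about towards the robot), reaching 100 mm up the slope from the ledge; its open face looks up and to +x. Ledge square to the plate, with a front lip 8 mm high, 12 mm off the plate, and end stops 132 mm apart, 20 mm high.
- easel_seat (a point): Middle of the inner corner where the ledge meets the face of the easel's back plate, 34 mm above the bench; axes as the easel's (x level, z up). The card's lower back edge belongs along this corner.
- solder_spool: Solder spool standing on end, 54 diameter, 34 mm high; origin underneath. Stands between rack and easel.
- flux_jar: Small amber jar, 48 diameter, 55 mm high; origin underneath.
- screwdriver: Screwdriver lying on the bench, 160 mm long, along its x.
- tweezers: Steel tweezers lying on the bench, 120 mm long, 8 mm high, along x.
Things that resemble listed ones, but are neither listed nor needed, are in the scene too. Leave any pink look-alike of the easel alone. Leave any yellow look-alike of the tall_card alone.

How it is judged (in metres and radians):
On the way, in this order (a step that is already met when the one before it is completed fails the run):
1. the tall card, gripped by the fingers, has been drawn up the slot until it is clear of the guides (height (world z) of tall_card above 0.099 m and contact force between the fingers and tall_card above 0.5 N), for 0.1 s.
2. the tall card stands on the easel's ledge, leaning as the plate does, while still held by the fingers (x of tall_card in the frame of easel_seat between -0.01 and 0.014 m and y of tall_card in the frame of easel_seat between -0.01 and 0.01 m and z of tall_card in the frame of easel_seat between -0.006 and 0.009 m and angle between tall_card's own z axis and vertical between 0.33 and 0.57 rad and angle between tall_card's own x axis and vertical below 1.4 rad and x of tall_card_top in the frame of easel_seat below -0.03 m and contact force between tall_card and easel above 0.3 N and contact force between the fingers and tall_card above 0.5 N), for 0.1 s.
At the end, for the whole second after the job is handed in: The tall card rests released and still, lower edge on the ledge (origin from the seat corner: x -10..14, y +-10, z -6..9 mm), leaning 19 to 32.5 deg, top to the easel's -x, components up; short cards within 20 mm and other loose things within 30 mm of their start (x of tall_card in the frame of easel_seat between -0.01 and 0.014 m and y of tall_card in the frame of easel_seat between -0.01 and 0.01 m and z of tall_card in the frame of easel_seat between -0.006 and 0.009 m and angle between tall_card's own z axis and vertical between 0.33 and 0.57 rad and angle between tall_card's own x axis and vertical below 1.4 rad and x of tall_card_top in the frame of easel_seat below -0.03 m and contact force between tall_card and easel above 0.3 N and linear speed of tall_card below 0.02 m/s and angular speed of tall_card below 0.2 rad/s and contact force between the fingers and tall_card below 0.05 N); the robot touches nothing.
It fails at once if a short card is pulled or knocked more than 20 mm (distance of any of short_card_a, short_card_b from where it was at the start of the episode above 0.02 m).
It fails at once if another loose thing on the bench is moved more than 30 mm (distance of any of solder_spool, flux_jar, screwdriver, tweezers from where it was at the start of the episode above 0.03 m).
It also fails if it takes over 48 s, if anything falls off the work surface, if the arm or the gripper's body presses on something with over 40 N, if the wrist force passes 120 N, or if a joint passes its speed limit or range.

ROBOT

A 7-joint arm with a two-finger parallel gripper is mounted at the origin on the work surface. World frame = base frame: x ahead of the robot, y to its left, z up, the work surface at z = 0. Lengths are in m, angles in degrees, forces in N, time in s.
With the tool pointing down it reaches from about 0.4 to 0.925 m from the base axis. Payload 4.1 kg.
Tool frame: the origin (TCP) lies at the very end of the fingers, on their centre line; the grasp point (between the pads) lies 19 mm behind it; z points along the fingers, y is the line along which they close (so a half turn about z gives the same grasp; the last joint's range is limited). The gripper opens to 85 mm and grips with 20 to 120 N. Pads are 22 mm wide; open, the fingers measure 114 mm over their backs; the gripper's body (76 mm by 85 mm) begins 54 mm behind the grasp point. The pads swing forward as they close: fully open they stand 13 mm farther back than shut.
Start: joints at [59.702, 22.827, 2.584, 88.041, -1.071, 69.15, -2.905], TCP at [0.271, -0.591, 0.231] pointing down, gripper open.
Joint ranges: [-161.44, 161.44], [-28.35, 127.94], [-78.24, 83.42], [0, 140.83], [-78.03, 258.03], [13.02, 114.36], [-168.23, 168.23]. Speed limits (degrees/s): [147.25, 147.25, 180, 180, 180, 180, 180].

INTERFACE

Orientations are given as a 3x3 rotation matrix whose columns are the frame's x, y, z axes.
In Python, from workcell import bot gives the robot as it stands. The module is installed in compiled form; this text tells all that it offers.
- The arm moves only by the tool carry_out, never from a script. Its argument "plan" is a list that holds one entry, the list of rows, each a list of 7 numbers: the shift along the tool's x, y, z normalised to -1 to 1, where 1 is 400 mm, then the turn, a rotation vector about the tool's x, y, z normalised to -1 to 1, where 1 is 180 degrees, then the closure, from -1 (fully open) to 1 (shut). In form: [[[x, y, z, ax, ay, az, claw], ...]]. A call has 1 to 5 rows; each row is the pose to reach, as a shift and turn from the pose commanded when the call began, along the tool's axes at that moment, turning the shorter way round; what a row does not reach only later rows make up. A row lasts 1/10 s, in which the tool goes at most 50 mm and 8.59 degrees, less where a joint would pass 70% of its speed; a pose out of reach is approached as far as the arm can. A call with a number of a shift or a turn outside -1 to 1 is refused whole. A call with a gripper value outside its range is refused whole. The fingers move at their own pace and stop on an object; "newtons" is the grip in N (left out, the last holds). Time passes only in rows, so rows that repeat a pose let the fingers close. It gives the time, the measured TCP pose, the force, the opening and the grip force at its end, in the units of the state.
- bot.state(): the state, without advancing time (a new reading comes with each control period).
- bot.get_image(name): name is "scene" or "side" or "wrist"; returns the picture (384x512x3 uint8, red, green, blue); there is no depth.
- bot.camera_info(name): a dict with "fx", "fy", "cx", "cy" (pixels), "rvec" (rotation vector, rad) and "tvec" (3), from world to camera coordinates, as OpenCV has them. Camera axes: x right, y down, z forward; pixel columns grow to the right and rows downward; lengths in m; the calibration is good to about 2 mm. A picture is of the moment at which its call begins: read the wrist's pose just before it. camera_info takes no time and is no camera call; for the wrist camera it gives the pose at the moment of the call.
- bot.finish_job(): hands the job in; it is judged then, once.
The state is a dict: "t": time; "joint_pos": joint angles; "dq": joint speeds; "effort": joint torques, N m; "eef_pos": TCP position; "tool_rot": TCP orientation; "ft_force": force on the tool from outside, world axes, zero at the start; "ft_torque": the same for the moment, N m; "opening": opening from 0.0 (shut) to 1.0 (fully open); "finger_force": force on a finger pad.
Only numpy, scipy, OpenCV 4.12 (cv2) and the standard library are available. Lean on these libraries where they do the work, as an engineer would, in place of code of your own. Each camera call takes 0.05 s, during which the arm holds its last target. There are 200 camera calls.

## Working session

There is one attempt and no reset: what is moved stays moved. The work goes in short steps, Python scripts to look and compute and a tool call to move; the robot and the scene stay as the last step left them, time stands still between calls to the robot, and variables do not carry over. Pictures are saved under pics/ and viewed, at most 10 in all, crops included, and the job is handed in when it is done.

Besides the shell and the picture viewer there is one more tool, called after "Call:" as name([rows], argument=value, ...), one row to a line, values as JSON. carry_out: Moves the arm, as the interface text tells. Its arguments: {"type":"object","properties":{"plan":{"type":"array"},"newtons":{"type":"number"}},"required":["plan"]}

```bash
mkdir -p pics; python3 - <<'E'
from workcell import bot
import cv2,numpy as np
a=bot.get_image("scene");b=bot.get_image("side")
cv2.imwrite("pics/s0.png",a[:,:,::-1]);cv2.imwrite("pics/d0.png",b[:,:,::-1])
for n in("scene","side"):
    c=bot.camera_info(n);R=cv2.Rodrigues(np.array(c["rvec"]))[0];print(n,c["fx"],c["cx"],c["cy"],(-R.T@np.array(c["tvec"])).round(3).tolist(),R[2].round(2))
s=bot.state();print(s["t"],s["eef_pos"],np.round(s["tool_rot"],3).tolist())
E
```

```text
scene 487.49368415743527 257.669198148527 181.61699158451535 [1.087, 0.897, 1.134] [-0.38 -0.59 -0.71]
side 414.5906914179974 264.5432888737187 195.29795926739885 [0.238, 0.979, 1.099] [ 0.2  -0.67 -0.72]
0.1 [ 0.27062907 -0.59037459  0.2303751 ] [[0.909, 0.417, -0.001], [0.417, -0.909, 0.002], [-0.0, -0.002, -1.0]]
```

View pics/s0.png

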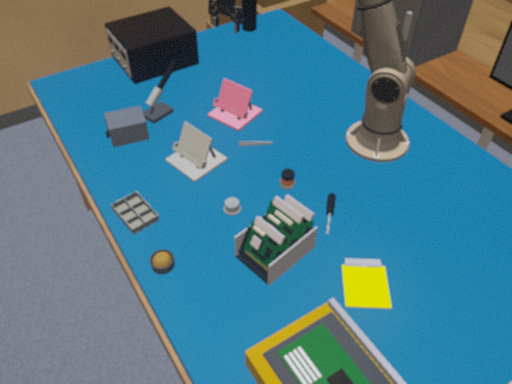

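View pics/d0.png

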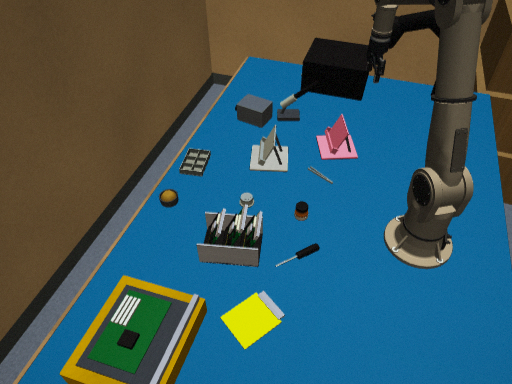

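The scene view shows the rack at (277,240), the grey easel on its white base at (196,152), the pink look-alike at (236,103) and a yellow look-alike card lying at (366,283). In the side view the rack is at (232,240) and the easel at (268,150). I'll zoom into the rack in both views.

```bash
python3 - <<'E'
import cv2,numpy as np
a=cv2.imread("pics/s0.png");b=cv2.imread("pics/d0.png")
f=lambda i,x,y,w,h:cv2.resize(i[y:y+h,x:x+w],(400,300),interpolation=cv2.INTER_CUBIC)
r=np.vstack([np.hstack([f(a,225,190,100,75),f(a,225,205,100,75)*0+f(a,155,115,80,60)]),np.hstack([f(b,190,195,80,60),f(b,240,120,60,45)])])
cv2.imwrite("pics/z.png",r)
E
cat >h.py <<'E'
import numpy as np,cv2
from workcell import bot
def cam(n):
    c=bot.camera_info(n);R=cv2.Rodrigues(np.array(c["rvec"],float))[0]
    return c,R,-R.T@np.ravel(c["tvec"])
def ray(C,uv):
    c,R,o=C;d=R.T@np.array([(uv[0]-c["cx"])/c["fx"],(uv[1]-c["cy"])/c["fy"],1]);return o,d/np.linalg.norm(d)
def plane(C,uv,z):
    o,d=ray(C,uv);return o+d*(z-o[2])/d[2]
def tri(rays):
    A=sum(np.eye(3)-np.outer(d,d) for o,d in rays);b=sum((np.eye(3)-np.outer(d,d))@o for o,d in rays)
    p=np.linalg.solve(A,b);return p,[float(np.linalg.norm((np.eye(3)-np.outer(d,d))@(p-o))) for o,d in rays]
def proj(C,p):
    c,R,o=C;q=R@(np.asarray(p)-o);return np.array([c["fx"]*q[0]/q[2]+c["cx"],c["fy"]*q[1]/q[2]+c["cy"]])
E
python3 - <<'E'
from h import *
S=cam("scene");D=cam("side")
print("rack",tri([ray(S,(277,235)),ray(D,(232,232))]))
print("rackp",plane(S,(277,240),.08),plane(D,(232,240),.08))
print("easel",plane(S,(196,160),0),plane(D,(269,158),0))
print("spool",plane(S,(232,209),0), "jar",plane(S,(288,184),0))
print([x for x in ("wrist",)],bot.camera_info("wrist"))
E
```

```text
rack (array([0.57917524, 0.20916022, 0.07033202]), [0.0019784502408743093, 0.001978450240874265])
rackp [0.5942696  0.23210489 0.08      ] [0.56494953 0.24389801 0.08      ]
easel [ 0.59804991 -0.25335856  0.        ] [ 0.59499822 -0.25390869  0.        ]
spool [0.60713193 0.00641093 0.        ] jar [0.39698138 0.00955684 0.        ]
['wrist'] {'fx': 341.5130990140054, 'fy': 341.5130990140054, 'cx': 259.69389742942235, 'cy': 195.25306824677725, 'rvec': array([-2.40484529,  1.54023158,  0.2565979 ]), 'tvec': array([-0.64883887, -0.04398071,  0.38070549])}
```

View pics/z.png

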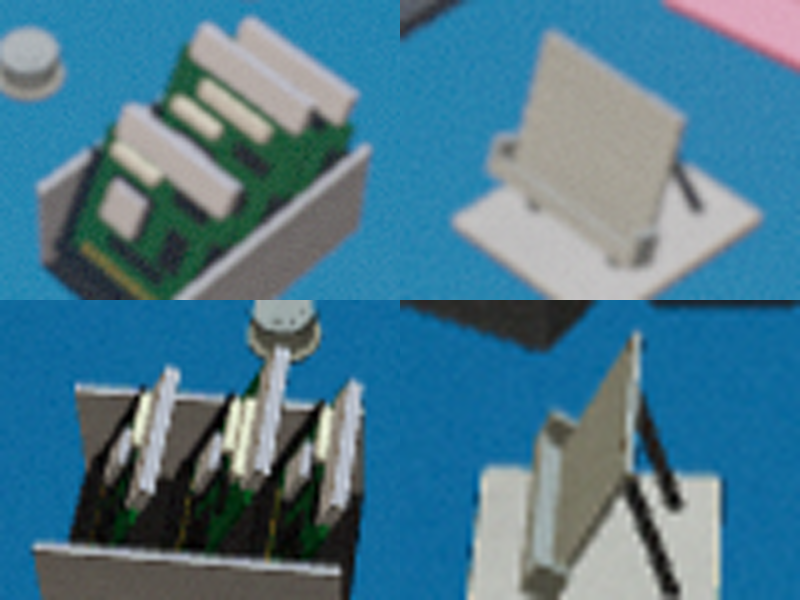

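```bash
cat >>h.py <<'E'
from scipy.spatial.transform import Rotation as Ro
def Rt(yaw,tilt):  # tool x=+y of the frame, z tilted outwards by tilt from down; tool y = +x
    y,t=np.radians([yaw,tilt]);Z=Ro.from_euler('z',y).as_matrix()
    return Z@np.array([[0,np.cos(t),np.sin(t)],[1,0,0],[0,np.sin(t),-np.cos(t)]])
def row(p,R,p0,R0):
    return np.r_[R0.T@(np.asarray(p)-p0)/.4, Ro.from_matrix(R0.T@R).as_rotvec()/np.pi]
def legs(p,R,p0=None,R0=None,lim=(.24,41)):
    s=bot.state()
    if p0 is None:p0,R0=np.array(s["eef_pos"]),np.array(s["tool_rot"])
    d=np.asarray(p)-p0;rv=Ro.from_matrix(R0.T@R).as_rotvec()
    n=int(np.ceil(max(np.linalg.norm(d)/lim[0],np.degrees(np.linalg.norm(rv))/lim[1],1e-9)))
    print("steps",n,"mm",d*1e3,"deg",np.degrees(rv).round(1))
    for i in range(n):
        a=p0+d*i/n;b=p0+d*(i+1)/n;A=R0@Ro.from_rotvec(rv*i/n).as_matrix();B=R0@Ro.from_rotvec(rv*(i+1)/n).as_matrix()
        print(row(b,B,a,A).round(4).tolist())
    return np.asarray(p),R
E
python3 - <<'E'
from h import *
S=cam("scene");D=cam("side")
for uv in((197,244),(258,249),(205.6,212.6),(248,215.4)):print(plane(D,uv,.092).round(3))
W=cam("wrist");s=bot.state();R0=np.array(s["tool_rot"])
print("cam in tool",R0.T@(W[2]-s["eef_pos"]), "axes", R0.T@W[1].T)
p,R=legs([.271,-.591+.1,.44],R0)
legs([.50,.2,.44],Rt(0,0),p,R)
E
```

```text
[0.657 0.299 0.092]
[0.475 0.261 0.092]
[0.682 0.173 0.092]
[0.547 0.142 0.092]
cam in tool [ 0.0816406  -0.00028528 -0.14309194] axes [[ 1.29978164e-03 -9.46942511e-01 -3.21400359e-01]
 [ 9.99999152e-01  1.25546300e-03  3.45143537e-04]
 [ 7.66751701e-05 -3.21400535e-01  9.46943340e-01]]
steps 1 mm [  0.37092919  99.37458509 209.62489667] deg [0. 0. 0.]
[0.1043, -0.2264, -0.5237, 0.0, 0.0, 0.0]
steps 4 mm [229. 691.   0.] deg [ -0.1  -0.  -65.4]
[0.3101, -0.3329, 0.0005, -0.0001, -0.0001, -0.0908]
[0.3912, -0.2322, 0.0003, -0.0001, -0.0001, -0.0908]
[0.4408, -0.1128, 0.0002, -0.0001, -0.0001, -0.0908]
[0.4547, 0.0158, 0.0001, -0.0001, -0.0001, -0.0908]
```

```bash
python3 - <<'E'
from h import *
s=bot.state();R0=np.array(s["tool_rot"])
p,R=legs([.271,-.491,.40],R0)
p,R=legs([.55,-.25,.40],Rt(5,0),p,R)
p,R=legs([.55,-.13,.40],Rt(5,0),p,R)
E
```

```text
steps 1 mm [  0.37092919  99.37458509 169.62489667] deg [0. 0. 0.]
[0.1043, -0.2262, -0.4237, 0.0, 0.0, 0.0]
steps 2 mm [279. 241.   0.] deg [ -0.1  -0.1 -70.4]
[0.4426, -0.1285, 0.0002, -0.0003, -0.0002, -0.1955]
[0.4357, 0.15, -0.0, -0.0003, -0.0002, -0.1955]
steps 1 mm [  0. 120.   0.] deg [0. 0. 0.]
[0.2989, 0.0261, 0.0, 0.0, 0.0, 0.0]
```

Call:
carry_out([
  [[0.104,-0.226,-0.424,0,0,0,-1],[0.104,-0.226,-0.424,0,0,0,-1],[0.104,-0.226,-0.424,0,0,0,-1],[0.104,-0.226,-0.424,0,0,0,-1],[0.104,-0.226,-0.424,0,0,0,-1]],
])

```text
t: 0.6
eef_pos: [0.2733, -0.4907, 0.4081]
tool_rot: [[0.908, 0.42, 0.008], [0.42, -0.908, -0.009], [0.003, 0.011, -1.0]]
ft_force: [0.9, -0.2, 0.2]
opening: 1.001
finger_force: 0.0
```

Call:
carry_out([
  [[0.443,-0.128,0,0,0,-0.195,-1],[0.443,-0.128,0,0,0,-0.195,-1],[0.443,-0.128,0,0,0,-0.195,-1],[0.443,-0.128,0,0,0,-0.195,-1],[0.443,-0.128,0,0,0,-0.195,-1]],
])

```text
t: 1.1
eef_pos: [0.4156, -0.3655, 0.3997]
tool_rot: [[0.492, 0.87, 0.001], [0.87, -0.492, 0.004], [0.004, -0.001, -1.0]]
ft_force: [0.1, -0.0, 0.2]
opening: 0.998
finger_force: 0.0
```

Call:
carry_out([
  [[0.436,0.15,0,0,0,-0.195,-1],[0.436,0.15,0,0,0,-0.195,-1],[0.436,0.15,0,0,0,-0.195,-1],[0.436,0.15,0,0,0,-0.195,-1],[0.436,0.15,0,0,0,-0.195,-1]],
])

```text
t: 1.6
eef_pos: [0.5538, -0.2452, 0.3991]
tool_rot: [[-0.095, 0.995, -0.0], [0.995, 0.095, 0.004], [0.004, 0.0, -1.0]]
ft_force: [-0.6, 0.0, -0.6]
opening: 1.002
finger_force: 0.0
```

```bash
python3 - <<'E'
from h import *
import pickle
s=bot.state();print(s["t"],s["eef_pos"],np.round(s["tool_rot"],3).tolist(),s["dq"])
W=cam("wrist");im=bot.get_image("wrist");cv2.imwrite("pics/w1.png",im[:,:,::-1]);pickle.dump((W,im),open("w1.pkl","wb"))
legs([.55,-.11,.40],Rt(5,0))
E
```

```text
1.6 [ 0.553798   -0.24523217  0.3990541 ] [[-0.095, 0.995, -0.0], [0.995, 0.095, 0.004], [0.004, 0.0, -1.0]] [ 3.17946605 -1.47992659  3.87162706  1.25282074  2.60851348  1.33180756
  4.58526852]
steps 1 mm [ -1.67315478 138.62601065   0.74913172] deg [-0.1 -0.1  0.1]
[0.3456, 0.0266, -0.0012, -0.0005, -0.0006, 0.0005]
```

Call:
carry_out([
  [[0.34,0.03,0,0,0,0,-1],[0.34,0.03,0,0,0,0,-1],[0.34,0.03,0,0,0,0,-1],[0.34,0.03,0,0,0,0,-1],[0.34,0.03,0,0,0,0,-1]],
])

```text
t: 2.15
eef_pos: [0.5503, -0.1156, 0.4006]
tool_rot: [[-0.082, 0.997, -0.001], [0.997, 0.082, -0.002], [-0.002, -0.001, -1.0]]
ft_force: [0.3, -0.7, 0.2]
opening: 0.998
finger_force: 0.0
```

```bash
python3 - <<'E'
from h import *
import pickle
bot.get_image("wrist")
s=bot.state();W=cam("wrist");im=bot.get_image("wrist");cv2.imwrite("pics/w2.png",im[:,:,::-1]);pickle.dump((W,im),open("w2.pkl","wb"))
print(s["t"],s["eef_pos"],np.abs(s["dq"]).max(),np.round(s["tool_rot"],3).tolist())
a=cv2.imread("pics/w1.png")
cv2.imwrite("pics/w12.png",np.hstack([cv2.resize(a,(400,300)),cv2.resize(im[:,:,::-1],(400,300))]))
p,R=legs([.50,.10,.40],Rt(12,0))
p,R=legs([.50,.28,.40],Rt(12,0),p,R)
E
```

```text
2.2 [ 0.55026682 -0.11684382  0.40047648] 0.8344856514742188 [[-0.08, 0.997, -0.001], [0.997, 0.08, -0.002], [-0.002, -0.001, -1.0]]
steps 1 mm [-50.35248964 217.23441521  -0.41710896] deg [-0.1  0.1 -7.5]
[0.5513, -0.0825, 0.0004, -0.0004, 0.0004, -0.0415]
steps 1 mm [  0. 180.   0.] deg [0. 0. 0.]
[0.4402, 0.0936, 0.0, 0.0, 0.0, 0.0]
```

View pics/w12.png

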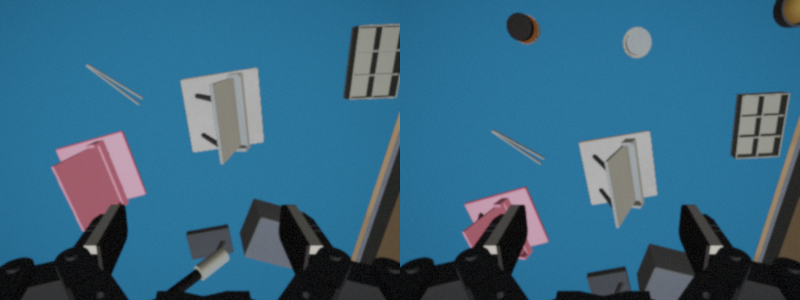

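Both wrist views show the grey easel whole: base centre at (222,110) in the left half-size picture and (218,170) in the right. Pink one is left-below, tweezers (115,85). Now the rack.

Call:
carry_out([
  [[0.55,-0.083,0,0,0,-0.041,-1],[0.55,-0.083,0,0,0,-0.041,-1],[0.55,-0.083,0,0,0,-0.041,-1],[0.55,-0.083,0,0,0,-0.041,-1],[0.55,-0.083,0,0,0,-0.041,-1]],
])

```text
t: 2.75
eef_pos: [0.4982, 0.1055, 0.4012]
tool_rot: [[-0.214, 0.977, 0.0], [0.977, 0.214, 0.001], [0.001, 0.001, -1.0]]
ft_force: [0.4, 0.3, 0.3]
opening: 1.003
finger_force: 0.0
```

Call:
carry_out([
  [[0.3,0.065,0,0,0,0,-1],[0.3,0.065,0,0,0,0,-1],[0.3,0.065,0,0,0,0,-1],[0.3,0.065,0,0,0,0,-1],[0.3,0.065,0,0,0,0,-1]],
])

```text
t: 3.25
eef_pos: [0.5005, 0.2231, 0.4003]
tool_rot: [[-0.208, 0.978, -0.001], [0.978, 0.208, -0.001], [-0.001, -0.001, -1.0]]
ft_force: [-0.4, -1.1, -0.0]
opening: 0.999
finger_force: 0.0
```

```bash
python3 - <<'E'
from h import *
import pickle
bot.get_image("wrist")
s=bot.state();W=cam("wrist");im=bot.get_image("wrist");cv2.imwrite("pics/w3.png",im[:,:,::-1]);pickle.dump((W,im),open("w3.pkl","wb"))
print(s["t"],s["eef_pos"],np.abs(s["dq"]).max())
legs([.50,.34,.36],Rt(12,0))
E
```

```text
3.3 [0.50068237 0.22235404 0.40040243] 0.6597309103175778
steps 1 mm [ -0.64868814 117.79263516 -40.5257132 ] deg [-0.   0.1 -0.1]
[0.2886, 0.0593, 0.1009, -0.0002, 0.0004, -0.0004]
```

Call:
carry_out([
  [[0.29,0.06,0.1,0,0,0,-1],[0.29,0.06,0.1,0,0,0,-1],[0.29,0.06,0.1,0,0,0,-1],[0.29,0.06,0.1,0,0,0,-1],[0.29,0.06,0.1,0,0,0,-1]],
])

```text
t: 3.85
eef_pos: [0.4994, 0.3418, 0.3605]
tool_rot: [[-0.209, 0.978, -0.0], [0.978, 0.209, -0.002], [-0.002, -0.0, -1.0]]
ft_force: [1.1, -0.0, 0.1]
opening: 1.0
finger_force: 0.0
```

```bash
python3 - <<'E'
from h import *
import pickle
bot.get_image("wrist")
s=bot.state();W=cam("wrist");im=bot.get_image("wrist");cv2.imwrite("pics/w4.png",im[:,:,::-1]);pickle.dump((W,im),open("w4.pkl","wb"))
print(s["t"],s["eef_pos"],np.abs(s["dq"]).max())
r=np.zeros((600,800,3),np.uint8);out=[]
for n,c in((3,(.58,.21,.08)),(4,(.58,.21,.08)),(1,(.6,-.25,.08)),(2,(.6,-.25,.08))):
    W,im=pickle.load(open(f"w{n}.pkl","rb"));u=proj(W,c).round().astype(int);h=(90,68) if n>2 else (60,45)
    x,y=max(u[0]-h[0],0),max(u[1]-h[1],0);print(n,u,x,y,h)
    out.append(cv2.resize(im[y:y+2*h[1],x:x+2*h[0],::-1],(400,300),interpolation=cv2.INTER_CUBIC))
cv2.imwrite("pics/z2.png",np.vstack([np.hstack(out[:2]),np.hstack(out[2:])]))
E
```

```text
3.9 [0.49981559 0.3412291  0.36102516] 0.7339372593403161
3 [315 164] 225 96 (90, 68)
4 [297 252] 207 184 (90, 68)
1 [294 151] 234 106 (60, 45)
2 [287 234] 227 189 (60, 45)
```

View pics/z2.png

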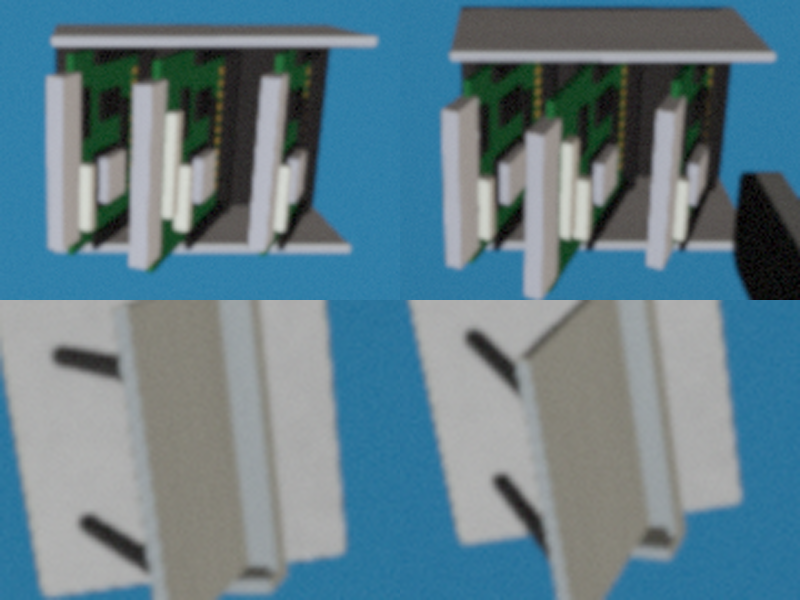

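The top row shows the three strips, seen along the row. In the w3 crop, their centres are at (63,160), (147,172) and (270,160). The middle one sits nearer its left neighbour, stands out farther and has an extra connector.

Candidates in the w3 frame: left strip (253,168), middle strip (291,173), right strip (346,168). The yellow lying card is a look-alike at scene (366,283). I choose the middle strip. Next I measure its corners by mask.

```bash
cat >m.py <<'E'
from h import *
import pickle
def quad(m,seed):
    n,l,st,_=cv2.connectedComponentsWithStats(m);k=l[seed[1],seed[0]]
    c=max(cv2.findContours((l==k).astype(np.uint8),cv2.RETR_EXTERNAL,cv2.CHAIN_APPROX_NONE)[0],key=cv2.contourArea)
    return k,st[k],cv2.approxPolyDP(cv2.convexHull(c),2.5,True)[:,0],c
E
python3 - <<'E'
from m import *
for n,seeds in((3,[(253,168),(291,173),(346,168)]),(4,[(207+27,184+83),(207+63,184+97),(207+118,184+87)])):
    W,im=pickle.load(open(f"w{n}.pkl","rb"));big=cv2.resize(im,None,fx=4,fy=4,interpolation=cv2.INTER_CUBIC)
    hsv=cv2.cvtColor(big,cv2.COLOR_RGB2HSV)
    for s in seeds:
        print(n,s,im[s[1],s[0]],end=' ')
        v=im[s[1],s[0]].astype(int)
        m=((hsv[...,2]>140)&(hsv[...,1]<50)&(big[...,2]>=big[...,1]-3)).astype(np.uint8)
        m=cv2.morphologyEx(m,cv2.MORPH_OPEN,np.ones((9,9),np.uint8))
        k,st,q,c=quad(m,(s[0]*4,s[1]*4));print(k,st/4,((q+.5)/4-.5).round(2).tolist())
E
```

```text
3 (253, 168) [167 165 168] 4 [ 246.    130.5     9.25   79.5  2550.25] [[246.88, 130.12], [253.88, 131.12], [254.62, 146.62], [253.88, 209.38], [248.62, 208.88], [246.62, 206.88], [245.62, 131.62]]
3 (291, 173) [179 181 189] 6 [ 270.5   134.5    24.25   83.25 3297.25] [[293.88, 134.62], [294.12, 153.12], [292.12, 209.62], [290.62, 217.12], [283.88, 216.12], [270.12, 209.12], [284.62, 135.12], [285.38, 134.12]]
3 (346, 168) [179 182 192] 5 [ 311.75  131.25   41.     79.   3412.25] [[351.88, 131.12], [351.62, 148.88], [345.62, 204.62], [344.12, 208.88], [342.38, 209.62], [311.38, 209.62], [311.38, 207.62], [342.88, 131.12]]
4 (234, 267) [157 152 152] 7 [ 226.   234.    10.5   71.  2289. ] [[226.12, 233.62], [233.88, 234.62], [235.88, 279.88], [235.38, 303.12], [234.12, 304.38], [228.62, 303.62], [227.62, 301.62], [225.88, 252.12]]
4 (270, 281) [173 175 183] 9 [ 254.5   244.5    19.     75.   2896.75] [[264.38, 244.12], [272.62, 245.12], [271.62, 316.88], [269.62, 318.88], [263.12, 316.88], [254.12, 295.88]]
4 (325, 271) [176 178 189] 8 [ 295.75  234.5    35.75   71.   2927.  ] [[330.88, 234.62], [330.88, 250.88], [327.88, 298.62], [324.88, 304.12], [322.12, 304.88], [295.38, 295.88], [295.38, 293.88], [322.62, 234.38]]
```

```bash
python3 - <<'E'
from m import *
W3=pickle.load(open("w3.pkl","rb"))[0];W4=pickle.load(open("w4.pkl","rb"))[0]
def T(l3,l4):
    P=[tri([ray(W3,a),ray(W4,b)]) for a,b in zip(l3,l4)]
    for p,e in P:print(p.round(4),np.round(e[0],4))
    P=np.array([p for p,_ in P]);print(" mid",P.mean(0).round(4)," yaw",[round(np.degrees(np.arctan2(-(a-b)[0],(a-b)[1])),1) for a,b in((P[0],P[3]),(P[1],P[2]))]," len",np.linalg.norm(P[0]-P[3]).round(4),np.linalg.norm(P[1]-P[2]).round(4),"slope",np.degrees(np.arctan2((P[1]+P[2]-P[0]-P[3])[2],np.linalg.norm((P[1]+P[2]-P[0]-P[3])[:2]))).round(1))
T([(284.7,134.4),(293.9,134.6),(290.8,217.1),(283.7,216.3)],[(264.4,244.1),(272.6,245.1),(270.3,318.6),(263.1,317)])
T([(246,130.2),(254,131),(253.5,209.3),(247.5,208.9)],[(226,233.7),(233.9,234.6),(234.6,304.3),(228,303.5)])
T([(342.9,131.1),(351.9,131.1),(344.3,209.4),(341.5,209.6)],[(322.6,234.4),(330.9,234.6),(324.9,304.3),(321.5,304.9)])
# rack plates, scene/side check of mid strip
S=cam("scene");D=cam("side")
im3=pickle.load(open("w3.pkl","rb"))[1]
# plate near edges in crops
c3=lambda x,y:(225+x*.45-.3,96+y*.4533-.3); c4=lambda x,y:(207+x*.45-.3,184+y*.4533-.3)
for a,b in(((52,42),(451,56)),((377,42),(775,58)),((345,249),None),((52,252),None)):
    print("plate",tri([ray(W3,c3(*a)),ray(W4,c4(b[0]-400,b[1]))])[0].round(4) if b else plane(W3,c3(*a),.092).round(4), plane(W3,c3(*a),.092).round(4))
E
```

```text
[0.5226 0.2515 0.1586] 0.0008
[0.5318 0.2538 0.1619] 0.0003
[0.5516 0.1564 0.1611] 0.0002
[0.5433 0.1545 0.158 ] 0.0004
 mid [0.5373 0.204  0.1599]  yaw [np.float64(12.1), np.float64(11.5)]  len 0.0992 0.0994 slope 19.7
[0.4785 0.2435 0.1346] 0.0003
[0.4879 0.2446 0.1353] 0.0002
[0.5074 0.1456 0.1315] 0.0
[0.4994 0.144  0.1301] 0.0004
 mid [0.4933 0.1944 0.1329]  yaw [np.float64(11.9), np.float64(11.2)]  len 0.1017 0.101 slope 6.8
[0.5912 0.2664 0.1341] 0.0001
[0.601  0.2687 0.1353] 0.0002
[0.6219 0.1699 0.1314] 0.0003
[0.6174 0.1696 0.1337] 0.0006
 mid [0.6079 0.2187 0.1336]  yaw [np.float64(15.1), np.float64(12.0)]  len 0.1002 0.101 slope -4.4
plate [0.4766 0.2569 0.0886] [0.4765 0.2572 0.092 ]
plate [0.6611 0.2966 0.0926] [0.6613 0.2966 0.092 ]
plate [0.6845 0.1689 0.092 ] [0.6845 0.1689 0.092 ]
plate [0.5025 0.1279 0.092 ] [0.5025 0.1279 0.092 ]
```

```bash
python3 - <<'E'
from m import *
out=[]
for n,o in((1,(222,78)),(2,(218,160))):
    W,im=pickle.load(open(f"w{n}.pkl","rb"))
    out.append(cv2.resize(im[o[1]:o[1]+140,o[0]:o[0]+130,::-1],(400,431),interpolation=cv2.INTER_CUBIC))
cv2.imwrite("pics/z3.png",np.hstack(out))
p=np.array([.5377,.2039,.161]);R=Rt(12.2,25)
z=R[:,2]
a,A=legs(p-z*.06,R);print(a)
legs(p+z*.025,R,a,A)
E
```

```text
steps 1 mm [  13.00504766 -142.58385245 -145.92479703] deg [-24.9   0.1  -0.2]
[-0.3549, -0.0425, 0.3653, -0.1385, 0.0007, -0.0012]
[0.51291557 0.19854142 0.21537847]
steps 1 mm [ 35.11127353   7.59132604 -77.0361619 ] deg [0. 0. 0.]
[-0.0, -0.0, 0.2125, 0.0, 0.0, 0.0]
```

View pics/z3.png

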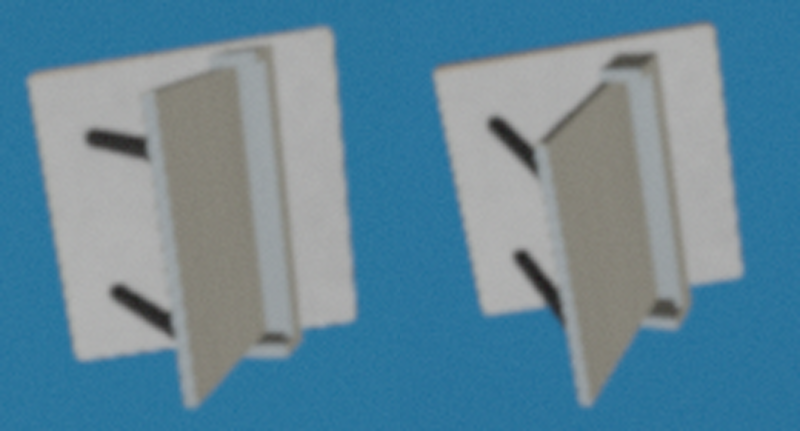

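The easel's two views (w1 left, w2 right): the seat corner line runs (234,68)–(264,330) and (623,82)–(656,297). The front top edge of the plate runs (156,94)–(194,405) and (547,148)–(588,402). Triangulating those now, while starting the approach.

```bash
python3 - <<'E'
from m import *
W1=pickle.load(open("w1.pkl","rb"))[0];W2=pickle.load(open("w2.pkl","rb"))[0]
f1=lambda x,y:(222+x*.325-.35,78+y*.325-.35); f2=lambda x,y:(218+(x-400)*.325-.35,160+y*.325-.35)
P={}
for n,a,b in(("su",(234,68),(623,82)),("sl",(264,330),(656,297)),("tu",(156,94),(547,148)),("tl",(194,405),(588,402)),
  ("b1",(30,76),(436,70)),("b2",(332,28),(714,25)),("b3",(355,320),(742,273)),("b4",(78,360),(487,315))):
    p,e=tri([ray(W1,f1(*a)),ray(W2,f2(*b))]);P[n]=p;print(n,p.round(4),round(e[0],4))
yaw=lambda a,b:np.degrees(np.arctan2(-(a-b)[0],(a-b)[1]))
print("yaws",yaw(P["su"],P["sl"]),yaw(P["tu"],P["tl"]),yaw(P["b1"],P["b4"]),yaw(P["b2"],P["b3"]))
print("lens",np.linalg.norm(P["su"]-P["sl"]),np.linalg.norm(P["tu"]-P["tl"]),np.linalg.norm(P["b1"]-P["b4"]))
m=(P["su"]+P["sl"])/2;t=(P["tu"]+P["tl"])/2;print("seat",m,"top",t,"d",np.linalg.norm(t-m))
print("seat xy at z=.034",np.mean([plane(W,f,.034) for W,f in((W1,f1(234,68)),(W1,f1(264,330)),(W2,f2(623,82)),(W2,f2(656,297)))],0))
zt=.034+.1*np.cos(np.radians(25))
print("top xy at exp z",zt,np.mean([plane(W,f,zt) for W,f in((W1,f1(156,94)),(W1,f1(194,405)),(W2,f2(547,148)),(W2,f2(588,402)))],0))
print("base",np.mean([P[k] for k in("b1","b2","b3","b4")],0))
E
```

```text
su [ 0.5995 -0.1829  0.054 ] 0.0003
sl [ 0.6329 -0.3079  0.037 ] 0.0001
tu [ 0.5625 -0.1924  0.1271] 0.0001
tl [ 0.593  -0.3199  0.1214] 0.0001
b1 [ 0.5053 -0.198   0.0089] 0.0002
b2 [ 0.649  -0.1615  0.0093] 0.0
b3 [ 0.6869 -0.3079  0.0008] 0.0001
b4 [ 0.5417 -0.3412  0.0114] 0.0007
yaws 14.94833594191005 13.428505246711776 14.282911298943331 14.537009746363214
lens 0.1305091723284776 0.13120411232035534 0.14781021928544183
seat [ 0.61623061 -0.24536009  0.04553042] top [ 0.57773291 -0.25619496  0.12425966] d 0.08830492287227137
seat xy at z=.034 [ 0.61763637 -0.24770233  0.034     ]
top xy at exp z 0.124630778703665 [ 0.57760065 -0.25562741  0.12463078]
base [ 0.59573529 -0.25218474  0.00758492]
```

Call:
carry_out([
  [[-0.355,-0.0425,0.365,-0.1385,0,0,0.16],[-0.355,-0.0425,0.365,-0.1385,0,0,0.16],[-0.355,-0.0425,0.365,-0.1385,0,0,0.16],[-0.355,-0.0425,0.365,-0.1385,0,0,0.16],[-0.355,-0.0425,0.365,-0.1385,0,0,0.16]],
], newtons=60)

```text
t: 4.45
eef_pos: [0.5085, 0.1935, 0.2113]
tool_rot: [[-0.205, 0.889, 0.41], [0.979, 0.189, 0.08], [-0.006, 0.417, -0.909]]
ft_force: [0.1, -0.4, -0.3]
opening: 0.424
finger_force: 0.0
```

```bash
python3 - <<'E'
from h import *
bot.get_image("wrist");s=bot.state();print(s["t"],s["opening"],s["eef_pos"],s["joint_pos"])
p=np.array([.5377,.2039,.161]);R=Rt(12.2,25)
legs(p-R[:,2]*.06,R);legs(p+R[:,2]*.025,R)
im=bot.get_image("wrist")[:,:,::-1];cv2.imwrite("pics/w5.png",im)
E
```

```text
4.5 0.42355022339961257 [0.50845345 0.19041765 0.20895094] [  7.10718779   1.72489798 -37.35693616 121.93664617  15.81072359
  34.52899666 -29.65083417]
steps 1 mm [4.46212548 8.12376682 6.42753061] deg [-0.6  0.6 -0.4]
[0.0175, 0.0204, -0.0086, -0.0035, 0.0034, -0.0021]
steps 1 mm [ 39.57339901  15.71509286 -70.60863129] deg [-0.6  0.6 -0.4]
[0.0198, 0.0227, 0.2039, -0.0035, 0.0034, -0.0021]
```

View pics/w5.png

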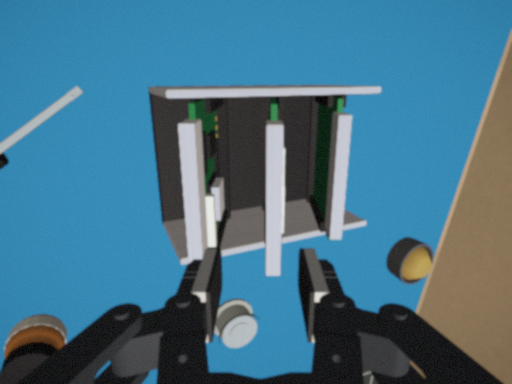

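The wrist view looks straight down the card planes: the tall strip is upright at column 273, rows 122–275, and the finger gap is centred near column 258. So about 8 mm of correction along tool y is needed, in agreement with the numbers.

Call:
carry_out([
  [[0.0175,0.02,-0.009,-0.0035,0.0034,-0.002,0.16],[0.0175,0.02,-0.009,-0.0035,0.0034,-0.002,0.16],[0.0175,0.02,-0.009,-0.0035,0.0034,-0.002,0.16]],
])

```text
t: 4.85
eef_pos: [0.5173, 0.2115, 0.2239]
tool_rot: [[-0.223, 0.878, 0.423], [0.975, 0.198, 0.104], [0.008, 0.435, -0.9]]
ft_force: [-0.1, 0.0, 0.5]
opening: 0.416
finger_force: 0.0
```

```bash
python3 - <<'E'
from m import *
bot.get_image("wrist");s=bot.state();W=cam("wrist");im=bot.get_image("wrist");print(s["t"],s["eef_pos"],np.abs(s["dq"]).max())
p=np.array([.5377,.2039,.161]);R=Rt(12.2,25)
legs(p-R[:,2]*.06,R);legs(p+R[:,2]*.025,R)
big=cv2.resize(im,None,fx=4,fy=4,interpolation=cv2.INTER_CUBIC);hsv=cv2.cvtColor(big,cv2.COLOR_RGB2HSV)
m=((hsv[...,2]>140)&(hsv[...,1]<50)&(big[...,2]>=big[...,1]-3)).astype(np.uint8)
m=cv2.morphologyEx(m,cv2.MORPH_OPEN,np.ones((9,9),np.uint8))
e=proj(W,p).round(1);print("exp",e)
print(quad(m,(e*4).astype(int))[2]/4)
ys,R0=[-.05,.05],R[:,0]
print([proj(W,p+R0*y+R[:,1]*q).round(1).tolist() for y in ys for q in(-.005,.005)])
E
```

```text
4.9 [0.51681439 0.2110143  0.22322467] 1.1363476647344595
steps 1 mm [ -3.5411513  -12.06856086  -7.27980294] deg [ 0.7 -0.7  0.4]
[-0.0276, -0.0216, 0.0096, 0.0037, -0.0038, 0.0024]
steps 1 mm [ 31.57012223  -4.47723482 -84.31596484] deg [ 0.7 -0.7  0.4]
[-0.0301, -0.0241, 0.222, 0.0037, -0.0038, 0.0024]
exp [245.6 230.2]
[[249.   155.  ]
 [252.25 155.75]
 [257.5  174.5 ]
 [260.25 202.5 ]
 [259.25 249.  ]
 [251.25 293.25]
 [250.25 294.5 ]
 [238.75 294.5 ]
 [221.75 268.25]
 [221.75 264.75]
 [236.75 157.  ]
 [239.5  155.  ]]
[[238.9, 295.0], [253.0, 295.0], [237.3, 155.9], [253.4, 156.1]]
```

Call:
carry_out([
  [[-0.0175,-0.02,0.009,0.0035,-0.0034,0.002,0.16],[-0.0175,-0.02,0.009,0.0035,-0.0034,0.002,0.16],[-0.0175,-0.02,0.009,0.0035,-0.0034,0.002,0.16],[-0.0175,-0.02,0.009,0.0035,-0.0034,0.002,0.16],[-0.0175,-0.02,0.009,0.0035,-0.0034,0.002,0.16]],
])

```text
t: 5.45
eef_pos: [0.512, 0.2013, 0.2148]
tool_rot: [[-0.212, 0.886, 0.412], [0.977, 0.192, 0.089], [-0.0, 0.422, -0.907]]
ft_force: [0.0, 0.4, 0.4]
opening: 0.419
finger_force: 0.0
```

```bash
python3 - <<'E'
from m import *
p=np.array([.5377,.2039,.161]);R=Rt(12.2,25)
for i in range(4):
    s=bot.state();print(s["t"],np.round(s["eef_pos"],4),np.abs(s["dq"]).max());bot.get_image("wrist")
legs(p-R[:,2]*.06,R)
E
```

```text
5.45 [0.512  0.2013 0.2148] 0.15184211492663807
5.5 [0.512  0.2013 0.2149] 0.08573914523656215
5.55 [0.512  0.2013 0.2148] 0.07853918436150499
5.6 [0.512  0.2013 0.2149] 0.12349117140382114
steps 1 mm [ 0.93885148 -2.71148911  0.54119837] deg [-0.1 -0.   0. ]
[-0.0071, 0.0014, -0.0009, -0.0003, -0.0, 0.0001]
```

Call:
carry_out([
  [[-0.007,0.001,0.07,0,0,0,0.16],[-0.007,0.001,0.14,0,0,0,0.16],[-0.007,0.001,0.21,0,0,0,0.16],[-0.007,0.001,0.21,0,0,0,0.16],[-0.007,0.001,0.21,0,0,0,0.16]],
])

```text
t: 6.15
eef_pos: [0.5472, 0.2063, 0.1386]
tool_rot: [[-0.212, 0.887, 0.411], [0.977, 0.192, 0.089], [0.0, 0.421, -0.907]]
ft_force: [-0.0, 0.2, 0.2]
opening: 0.422
finger_force: 0.0
```

```bash
python3 - <<'E'
from m import *
p=np.array([.5377,.2039,.161]);R=Rt(12.2,25)
for i in range(6):im=bot.get_image("side")
s=bot.state();print(s["t"],np.round(s["eef_pos"],4),np.abs(s["dq"]).max(),s["opening"],s["ft_force"])
legs(p+R[:,2]*.025,R)
f=lambda i,x,y,w,h:cv2.resize(i[y:y+h,x:x+w],(400,300),interpolation=cv2.INTER_CUBIC)
cv2.imwrite("pics/g.png",np.hstack([f(im[:,:,::-1],180,170,100,75),cv2.resize(bot.get_image("wrist")[:,:,::-1],(400,300))]))
E
```

```text
6.45 [0.5478 0.2062 0.1401] 0.3190646680025026 0.4157531728008709 [-0.00593068  0.33623507  0.23667868]
steps 1 mm [ 0.1915137  -0.02110279 -1.74261813] deg [0.1 0.  0. ]
[-0.0002, -0.0014, 0.0041, 0.0003, 0.0001, 0.0001]
```

View pics/g.png

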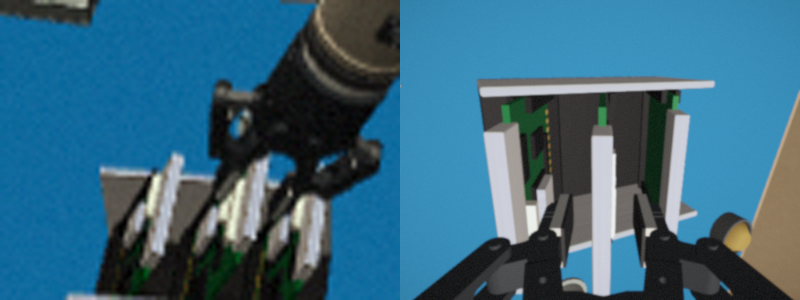

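The fingers straddle the tall middle strip (wrist half: strip column 602 between the fingers at 560 and 650), clear of both neighbours. I'll close.

Call:
carry_out([
  [[0,-0.001,0.004,0,0,0,0.6],[0,-0.001,0.004,0,0,0,1],[0,-0.001,0.004,0,0,0,1],[0,-0.001,0.004,0,0,0,1],[0,-0.001,0.004,0,0,0,1]],
], newtons=60)

```text
t: 7.0
eef_pos: [0.5483, 0.2061, 0.1376]
tool_rot: [[-0.211, 0.886, 0.413], [0.977, 0.191, 0.089], [-0.0, 0.422, -0.906]]
ft_force: [-0.5, -0.5, 3.1]
opening: 0.102
finger_force: 59.2
```

Call:
carry_out([
  [[0,0,0,0,0,0,1],[0,0,-0.02,0,0,0,1],[0,0,-0.05,0,0,0,1],[0,0,-0.05,0,0,0,1],[0,0,-0.05,0,0,0,1]],
])

```text
t: 7.5
eef_pos: [0.5397, 0.2045, 0.1556]
tool_rot: [[-0.211, 0.886, 0.413], [0.977, 0.191, 0.09], [0.0, 0.422, -0.906]]
ft_force: [1.6, 1.1, 0.0]
opening: 0.107
finger_force: 59.2
```

Call:
carry_out([
  [[0,0,-0.05,0,0,0,1],[0,0,-0.1,0,0,0,1],[0,0,-0.15,0,0,0,1],[0,0,-0.2,0,0,0,1],[0,0,-0.25,0,0,0,1]],
])

```text
t: 8.0
eef_pos: [0.4961, 0.1944, 0.2443]
tool_rot: [[-0.212, 0.888, 0.407], [0.977, 0.193, 0.087], [-0.001, 0.416, -0.909]]
ft_force: [0.2, -0.4, -1.7]
opening: 0.105
finger_force: 59.4
```

Call:
carry_out([
  [[0,0,-0.04,0,0,0,1],[0,0,-0.08,0,0,0,1],[0,0,-0.08,0,0,0,1],[0,0,-0.08,0,0,0,1],[0,0,-0.08,0,0,0,1]],
])

```text
t: 8.5
eef_pos: [0.4843, 0.1921, 0.273]
tool_rot: [[-0.212, 0.888, 0.409], [0.977, 0.192, 0.088], [-0.0, 0.418, -0.908]]
ft_force: [-0.1, 0.9, -2.4]
opening: 0.103
finger_force: 59.4
```

```bash
python3 - <<'E'
from m import *
bot.get_image("wrist")
s=bot.state();print(s["t"],np.round(s["eef_pos"],4),np.abs(s["dq"]).max(),s["opening"],s["finger_force"],s["ft_force"],np.round(s["joint_pos"],1))
im=bot.get_image("side");im2=bot.get_image("scene")
f=lambda i,x,y,w,h:cv2.resize(i[y:y+h,x:x+w],(400,300),interpolation=cv2.INTER_CUBIC)
cv2.imwrite("pics/l.png",np.hstack([f(im[:,:,::-1],170,120,140,105),f(im2[:,:,::-1],220,120,140,105)]))
E
```

```text
8.55 [0.4844 0.1921 0.2732] 0.566668455445207 0.10025478121129396 59.40424919128418 [ 0.51895546  0.49907118 -1.60989487] [  9.7  -6.1 -37.9 119.5   4.7  41.7 -19.4]
```

View pics/l.png

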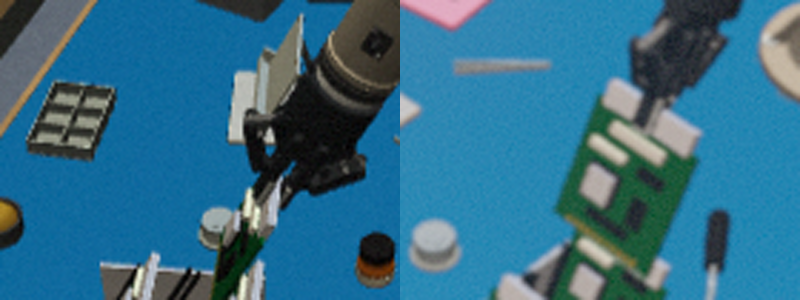

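The card is fully out of the rack and hangs straight in the fingers (side (245,240), scene (640,180) in the crop). Carrying it above the easel.

```bash
python3 - <<'E'
from h import *
seat=np.array([.618,-.2465,.034]);R=Rt(14.3,25)
g=lambda h,o:seat+R[:,1]*o+R[:,2]*(-.124-h)
p,A=legs(g(.13,.005),R,lim=(.16,41));print(p)
E
```

```text
steps 3 mm [  33.63444388 -464.21211851   -7.37267204] deg [-0.2  0.9 -1.9]
[-0.384, -0.052, -0.0173, -0.0004, 0.0016, -0.0035]
[-0.3833, -0.0562, -0.0193, -0.0004, 0.0016, -0.0035]
[-0.3826, -0.0604, -0.0213, -0.0004, 0.0016, -0.0035]
[ 0.5183721  -0.27189483  0.26631527]
```

Call:
carry_out([
  [[-0.077,-0.01,-0.003,0,0,0,1],[-0.154,-0.021,-0.007,0,0,0,1],[-0.23,-0.031,-0.01,0,0.001,-0.002,1],[-0.307,-0.042,-0.014,0,0.001,-0.003,1],[-0.384,-0.052,-0.017,0,0.0016,-0.0035,1]],
])

```text
t: 9.15
eef_pos: [0.4961, 0.0365, 0.2718]
tool_rot: [[-0.224, 0.884, 0.41], [0.975, 0.203, 0.094], [-0.0, 0.421, -0.907]]
ft_force: [0.6, -0.5, -2.6]
opening: 0.103
finger_force: 59.4
```

Call:
carry_out([
  [[-0.077,-0.011,-0.004,0,0,0,1],[-0.154,-0.022,-0.008,0,0,0,1],[-0.23,-0.034,-0.012,0,0.001,-0.002,1],[-0.307,-0.045,-0.015,0,0.001,-0.003,1],[-0.383,-0.056,-0.019,0,0.0016,-0.0035,1]],
])

```text
t: 9.65
eef_pos: [0.5075, -0.1182, 0.2691]
tool_rot: [[-0.235, 0.882, 0.409], [0.972, 0.214, 0.099], [-0.001, 0.42, -0.907]]
ft_force: [0.8, 0.2, -2.2]
opening: 0.103
finger_force: 59.4
```

Call:
carry_out([
  [[-0.1,-0.015,-0.006,0,0,0,1],[-0.2,-0.03,-0.012,0,0,0,1],[-0.3,-0.047,-0.017,0,0.001,-0.002,1],[-0.36,-0.057,-0.02,0,0.0016,-0.0035,1],[-0.383,-0.06,-0.021,0,0.0016,-0.0035,1]],
])

```text
t: 10.15
eef_pos: [0.5184, -0.2757, 0.2663]
tool_rot: [[-0.242, 0.881, 0.407], [0.97, 0.22, 0.1], [-0.001, 0.42, -0.908]]
ft_force: [0.8, 1.2, -1.4]
opening: 0.104
finger_force: 59.4
```

```bash
python3 - <<'E'
from h import *
for i in range(8):im=bot.get_image("scene")
im2=bot.get_image("side")
s=bot.state();print(s["t"],np.round(s["eef_pos"],4),np.abs(s["dq"]).max(),s["opening"],s["finger_force"],np.round(s["joint_pos"],1))
seat=np.array([.618,-.2465,.034]);R=Rt(14.3,25)
g=lambda h,o:seat+R[:,1]*o+R[:,2]*(-.124-h)
legs(g(.13,.005),R)
P=np.array(s["eef_pos"]);A=np.array(s["tool_rot"]);o=P+A[:,2]*.124;S=cam("scene");D=cam("side")
for y in(-.06,.06):print("lower corner exp",y,proj(S,o+A[:,0]*y+A[:,1]*.002).round(1),proj(D,o+A[:,0]*y).round(1))
c=proj(S,o-[0,0,.03]).astype(int);d=proj(D,o-[0,0,.03]).astype(int);print(c,d)
f=lambda i,c:cv2.resize(i[c[1]-52:c[1]+53,c[0]-70:c[0]+70,::-1],(400,300),interpolation=cv2.INTER_CUBIC)
cv2.imwrite("pics/p.png",np.hstack([f(im,c),f(im2,d)]))
E
```

```text
10.6 [ 0.5193 -0.2703  0.2676] 0.355925166369346 0.10341538113431713 59.35172617435455 [ 28.9   6.    5.2 109.2 -24.9  50.4  61.9]
steps 1 mm [-0.93483179 -1.61680132 -1.29625584] deg [-0.1 -0.   0.1]
[-0.0033, -0.0043, 0.0016, -0.0003, -0.0001, 0.0006]
lower corner exp -0.06 [186.5 113. ] [276.7 118.2]
lower corner exp 0.06 [211.4 128.9] [275.7 137.3]
[199 128] [276 133]
```

View pics/p.png

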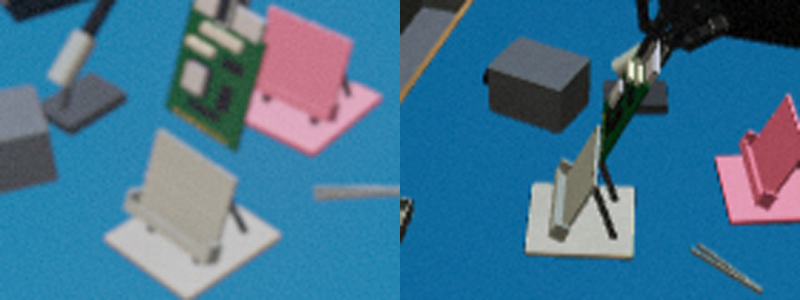

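The held card hangs above the easel's plate. Its lower corners, at scene crop (168,103) and (237,150), agree to about 1 px with my grip model. I'll check the easel's plate top in the same two views before lowering.

```bash
python3 - <<'E'
from h import *
seat=np.array([.618,-.2465,.034]);R=Rt(14.3,25);S=cam("scene");D=cam("side")
for y in(-.066,.066):
    t=seat-R[:,2]*.1+R[:,0]*y
    a=proj(S,t);b=proj(D,t);print("top exp in crop",y,((a-[129,76])*2.857).round(0),((b-[206,81])*2.857+[400,0]).round(0))
g=lambda h,o:seat+R[:,1]*o+R[:,2]*(-.124-h)
legs(g(.02,.006),R)
E
```

```text
top exp in crop -0.066 [159. 127.] [597. 121.]
top exp in crop 0.066 [237. 177.] [593. 181.]
steps 1 mm [  44.99100656   10.08954808 -100.56749416] deg [-0.1 -0.   0.1]
[-0.0035, -0.0016, 0.2766, -0.0003, -0.0001, 0.0006]
```

Call:
carry_out([
  [[-0.003,-0.001,0.06,0,0,0,1],[-0.003,-0.001,0.12,0,0,0,1],[-0.003,-0.001,0.18,0,0,0,1],[-0.003,-0.001,0.24,0,0,0,1],[-0.003,-0.001,0.27,0,0,0,1]],
])

```text
t: 11.1
eef_pos: [0.5631, -0.2598, 0.1673]
tool_rot: [[-0.249, 0.879, 0.406], [0.969, 0.225, 0.106], [0.002, 0.42, -0.908]]
ft_force: [0.1, 1.9, -2.3]
opening: 0.105
finger_force: 59.4
```

```bash
python3 - <<'E'
from h import *
for i in range(8):im=bot.get_image("scene")
im2=bot.get_image("side")
s=bot.state();print(s["t"],np.round(s["eef_pos"],4),np.abs(s["dq"]).max(),s["opening"],s["finger_force"],s["ft_force"])
seat=np.array([.618,-.2465,.034]);R=Rt(14.3,25)
g=lambda h,o:seat+R[:,1]*o+R[:,2]*(-.124-h)
legs(g(.02,.006),R);legs(g(.0,.006),R)
f=lambda i,c:cv2.resize(i[c[1]-40:c[1]+41,c[0]-54:c[0]+54,::-1],(400,300),interpolation=cv2.INTER_CUBIC)
cv2.imwrite("pics/q.png",np.hstack([f(im,(196,140)),f(im2,(270,140))]))
E
```

```text
11.55 [ 0.5634 -0.2623  0.1705] 0.2966691850579639 0.10471201499635939 59.357905983924866 [-0.45058188  0.39968667 -3.22413301]
steps 1 mm [ 0.91233188  2.0931948  -3.47456037] deg [ 0.   0.1 -0. ]
[0.0045, -0.0005, 0.0093, 0.0, 0.0006, -0.0]
steps 1 mm [  9.10280676   4.18092066 -21.60071611] deg [ 0.   0.1 -0. ]
[0.0046, -0.0005, 0.0593, 0.0, 0.0006, -0.0]
```

View pics/q.png

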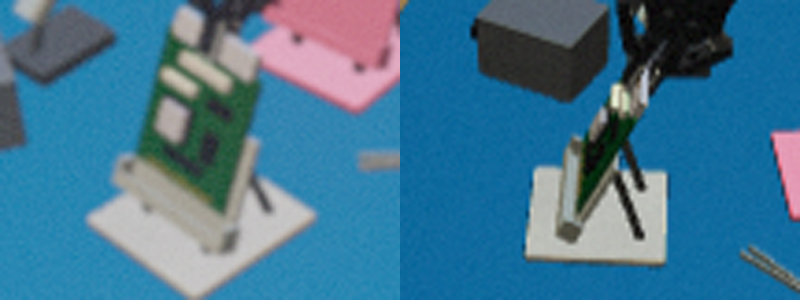

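The card is down in front of the plate and behind the lip, with a slightly wider plate margin on its +y side (scene crop (250,165)). I'll lower it slowly, with a 2 mm shift to +y.

Call:
carry_out([
  [[0.0045,0,0.01,0,0,0,1],[0.0045,0,0.02,0,0,0,1],[0.0045,0,0.03,0,0,0,1],[0.0045,0,0.037,0,0,0,1],[0.0045,0,0.043,0,0,0,1]],
])

```text
t: 12.05
eef_pos: [0.5698, -0.258, 0.1532]
tool_rot: [[-0.247, 0.879, 0.408], [0.969, 0.224, 0.104], [0.0, 0.421, -0.907]]
ft_force: [-0.6, -0.5, -2.2]
opening: 0.104
finger_force: 59.4
```

Call:
carry_out([
  [[0,0,0,0,0,0,1],[0,0,0,0,0,0,1],[0,0,0.005,0,0,0,1],[0,0,0.005,0,0,0,1],[0,0,0.005,0,0,0,1]],
])

```text
t: 12.55
eef_pos: [0.5706, -0.2579, 0.1519]
tool_rot: [[-0.247, 0.879, 0.409], [0.969, 0.224, 0.104], [-0.0, 0.422, -0.907]]
ft_force: [-0.3, 0.2, -1.7]
opening: 0.104
finger_force: 59.4
```

```bash
python3 - <<'E'
from h import *
s=bot.state();print(s["t"],np.round(s["eef_pos"],4),np.abs(s["dq"]).max(),s["ft_force"],s["ft_torque"])
seat=np.array([.618,-.2465,.034]);R=Rt(14.3,25)
A=np.array(s["tool_rot"]);o=s["eef_pos"]+A[:,2]*.124-seat;print("card origin in seat: x,y,z mm",(Ro.from_euler('z',-14.3,degrees=True).as_matrix()@o*1e3).round(1),"along/perp",(R.T@o*1e3).round(1))
E
```

```text
12.55 [ 0.5706 -0.2579  0.1519] 0.10710368282946199 [-0.34896001  0.23810523 -1.71742412] [-0.16097191  0.64523498  0.0196721 ]
card origin in seat: x,y,z mm [3.5 0.6 5.5] along/perp [ 0.6  5.5 -3.5]
```

Call:
carry_out([
  [[0,0,0.003,0,0,0,1],[0,0,0.006,0,0,0,1],[0,0,0.006,0,0,0,1],[0,0,0.006,0,0,0,1]],
])

```text
t: 12.95
eef_pos: [0.5715, -0.2576, 0.1497]
tool_rot: [[-0.247, 0.879, 0.408], [0.969, 0.224, 0.104], [-0.0, 0.421, -0.907]]
ft_force: [0.1, -1.0, -2.7]
opening: 0.107
finger_force: 59.4
```

Call:
carry_out([
  [[0,0,0.0025,0,0,0,1],[0,0,0.0025,0,0,0,1],[0,0,0.0025,0,0,0,1],[0,0,0.0025,0,0,0,1]],
])

```text
t: 13.35
eef_pos: [0.572, -0.2576, 0.1488]
tool_rot: [[-0.247, 0.879, 0.409], [0.969, 0.224, 0.104], [-0.0, 0.422, -0.907]]
ft_force: [0.1, -0.7, -2.3]
opening: 0.107
finger_force: 59.4
```

Call:
carry_out([
  [[0,0,0.0025,0,0,0,1],[0,0,0.0025,0,0,0,1],[0,0,0.0025,0,0,0,1],[0,0,0.0025,0,0,0,1]],
])

```text
t: 13.75
eef_pos: [0.5725, -0.2576, 0.148]
tool_rot: [[-0.247, 0.879, 0.409], [0.969, 0.224, 0.103], [-0.001, 0.422, -0.907]]
ft_force: [-0.7, 0.0, -2.2]
opening: 0.109
finger_force: 59.5
```

Call:
carry_out([
  [[0,0,0.0025,0,0,0,1],[0,0,0.0025,0,0,0,1],[0,0,0.0025,0,0,0,1]],
])

```text
t: 14.05
eef_pos: [0.5728, -0.2579, 0.148]
tool_rot: [[-0.246, 0.878, 0.409], [0.969, 0.224, 0.103], [-0.001, 0.422, -0.907]]
ft_force: [-3.9, -0.5, 5.2]
opening: 0.105
finger_force: 60.6
```

Call:
carry_out([
  [[0,0,0.0025,0,0,0,1],[0,0,0.0025,0,0,0,1],[0,0,0.0025,0,0,0,1]],
])

```text
t: 14.35
eef_pos: [0.573, -0.2578, 0.148]
tool_rot: [[-0.247, 0.878, 0.41], [0.969, 0.224, 0.104], [-0.001, 0.423, -0.906]]
ft_force: [-8.7, 0.9, 11.2]
opening: 0.105
finger_force: 61.9
```

Call:
carry_out([
  [[0,0,0.0025,0,0,0,1],[0,0,0.0025,0,0,0,1],[0,0,0.0025,0,0,0,1]],
])

```text
t: 14.65
eef_pos: [0.5732, -0.2579, 0.1481]
tool_rot: [[-0.247, 0.878, 0.41], [0.969, 0.224, 0.104], [-0.001, 0.423, -0.906]]
ft_force: [-12.9, 1.9, 17.7]
opening: 0.103
finger_force: 63.0
```

The ledge contact shows as 22 N along the card. I'll ease off and slide it back towards the plate.

Call:
carry_out([
  [[0,0,-0.006,0,0,0,1],[0,-0.003,-0.006,0,0,0,1],[0,-0.006,-0.006,0,0,0,1],[0,-0.006,-0.006,0,0,0,1],[0,-0.006,-0.006,0,0,0,1]],
])

```text
t: 15.15
eef_pos: [0.5717, -0.2583, 0.1474]
tool_rot: [[-0.246, 0.878, 0.411], [0.969, 0.224, 0.103], [-0.002, 0.424, -0.906]]
ft_force: [-1.6, -0.2, 5.1]
opening: 0.104
finger_force: 60.6
```

```bash
python3 - <<'E'
from h import *
s=bot.state();print(s["t"],np.round(s["eef_pos"],4),s["ft_force"])
seat=np.array([.618,-.2465,.034]);R=Rt(14.3,25)
A=np.array(s["tool_rot"]);o=s["eef_pos"]+A[:,2]*.124-seat;print((Ro.from_euler('z',-14.3,degrees=True).as_matrix()@o*1e3).round(1),"perp",(R.T@o*1e3).round(1),"f tool",A.T@s["ft_force"])
E
```

```text
15.15 [ 0.5717 -0.2583  0.1474] [-1.5865002  -0.24864717  5.14341646]
[ 4.8 -0.2  1.1] perp [-0.2  4.8  1. ] f tool [ 0.1418817   0.73028788 -5.3366741 ]
```

Call:
carry_out([
  [[0,-0.003,-0.001,0,0,0,1],[0,-0.006,-0.001,0,0,0,1],[0,-0.006,-0.001,0,0,0,1],[0,-0.006,-0.001,0,0,0,1]],
])

```text
t: 15.55
eef_pos: [0.5707, -0.2583, 0.147]
tool_rot: [[-0.247, 0.877, 0.412], [0.969, 0.224, 0.103], [-0.002, 0.425, -0.905]]
ft_force: [5.6, -0.6, 3.3]
opening: 0.108
finger_force: 59.7
```

```bash
python3 - <<'E'
from h import *
s=bot.state();seat=np.array([.618,-.2465,.034]);R=Rt(14.3,25)
A=np.array(s["tool_rot"]);o=s["eef_pos"]+A[:,2]*.124-seat;print("perp",(R.T@o*1e3).round(1),"f tool",A.T@s["ft_force"])
im=bot.get_image("scene");im2=bot.get_image("side")
f=lambda i,c:cv2.resize(i[c[1]-40:c[1]+41,c[0]-54:c[0]+54,::-1],(400,300),interpolation=cv2.INTER_CUBIC)
cv2.imwrite("pics/r.png",np.hstack([f(im,(196,140)),f(im2,(270,140))]))
E
```

```text
perp [-0.   3.9  1. ] f tool [-1.97835203  6.16548092 -0.6940249 ]
```

View pics/r.png

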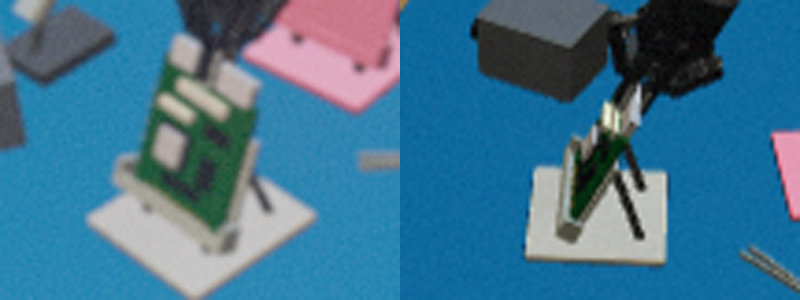

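The card's lower edge is on the ledge between the stops, and the plate pushes back with 6 N. That makes more than the 10 allowed pictures viewed (12), so I'll check the rest by numbers only. Releasing and backing off along the card.

Call:
carry_out([
  [[0,0.003,0,0,0,0,1],[0,0.003,0,0,0,0,0.7],[0,0.003,0,0,0,0,0.4],[0,0.003,0,0,0,0,0.1],[0,0.003,0,0,0,0,0.1]],
])

```text
t: 16.15
eef_pos: [0.5681, -0.2582, 0.1451]
tool_rot: [[-0.247, 0.88, 0.406], [0.969, 0.223, 0.104], [0.001, 0.42, -0.908]]
ft_force: [-0.2, 0.4, -1.0]
opening: 0.451
finger_force: 0.0
```

Call:
carry_out([
  [[0,0,0,0,0,0,0.1],[0,0,0,0,0,0,0.1],[0,0,-0.03,0,0,0,0.1],[0,0,-0.08,0,0,0,0.1],[0,0,-0.14,0,0,0,0.1]],
])

```text
t: 16.65
eef_pos: [0.5456, -0.2639, 0.1975]
tool_rot: [[-0.247, 0.879, 0.407], [0.969, 0.224, 0.104], [0.001, 0.421, -0.907]]
ft_force: [0.6, 0.1, 0.1]
opening: 0.451
finger_force: 0.0
```

Call:
carry_out([
  [[0,0,-0.08,0,0,0,0.1],[0,0,-0.16,0,0,0,0.1],[0,0,-0.2,0,0,0,0.1],[0,0,-0.2,0,0,0,0.1],[0,0,-0.2,0,0,0,0.1]],
])

```text
t: 17.15
eef_pos: [0.5135, -0.2723, 0.2697]
tool_rot: [[-0.247, 0.879, 0.409], [0.969, 0.224, 0.103], [-0.001, 0.422, -0.907]]
ft_force: [-0.1, -0.3, -1.0]
opening: 0.449
finger_force: 0.0
```

```bash
python3 - <<'E'
from m import *
for i in range(8):im=bot.get_image("scene")
D0=bot.get_image("side");s=bot.state();print(s["t"],s["eef_pos"],s["ft_force"],s["opening"],s["finger_force"])
S=cam("scene");D=cam("side");seat=np.array([.618,-.2465,.034]);R=Rt(14.3,25)
P=lambda y,z,x=.0:seat+R[:,0]*y+R[:,1]*(.002+x)-R[:,2]*z
for n,C,i in(("scene",S,im),("side",D,D0)):
    c=proj(C,P(0,.075));h=cv2.cvtColor(i,cv2.COLOR_RGB2HSV)
    m=((h[...,0]>40)&(h[...,0]<85)&(h[...,1]>90)).astype(np.uint8)
    x,y=c.astype(int);w=m[y-45:y+45,x-45:x+45];ys,xs=np.nonzero(w)
    b=lambda t:(round(float(np.percentile(t,1)),1),round(float(np.percentile(t,99)),1))
    print(n,"green n",len(xs),"x",b(xs+x-45),"y",b(ys+y-45),"expected corners",[proj(C,P(a,z)).round(1).tolist() for a in(-.06,.06) for z in(.006,.126)])
E
```

```text
17.6 [ 0.51374509 -0.27217057  0.26901674] [0.26894822 0.82895893 0.28452789] 0.4508241905597308 0.0
scene green n 444 x (180.0, 209.0) y (119.0, 159.0) expected corners [[179.1, 146.2], [187.4, 114.0], [202.9, 162.8], [212.2, 129.9]]
side green n 126 x (262.2, 295.0) y (100.8, 157.0) expected corners [[264.1, 140.9], [277.3, 119.3], [262.4, 160.2], [276.3, 138.4]]
```

```bash
python3 - <<'E'
from workcell import bot
print(bot.finish_job())
E
```

```text
the job is handed in; nothing more can be done
None
```

The tall card was placed on the grey easel, released and handed in at about 17.6 s. The scene camera puts it at the expected seat; the hand-in gave no verdict, and I viewed 12 pictures, over the limit of 10.

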